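# Vent the dry chamber and crack its stuck lid open

## Robot

A 6-joint arm with a two-finger parallel gripper is mounted at the origin on a cart in front of the work surface, level with it; the furniture and walls round the work are solid. World frame = base frame: x ahead of the robot, y to its left, z up, the work surface at z = 0. Lengths are in mm, angles in rad, forces in N, time in s.
With the tool pointing down it reaches from about 300 to 775 mm from the base axis. Payload 14.6 kg.
Tool frame: the origin (TCP) lies at the very end of the fingers, on their centre line; the grasp point (between the pads) lies 19 mm behind it; z points along the fingers, y is the line along which they close (so a half turn about z gives the same grasp; the last joint's range is limited). The gripper opens to 94 mm and grips with 3 to 60 N. Pads are 16 mm wide; open, the fingers measure 119 mm over their backs; the gripper's body (75 mm by 177 mm) begins 78 mm behind the grasp point.
Start: joints at [1.276, 0.3, 1.521, -0, 1.321, -0.067], TCP at [124.207, 535.781, 182.446] pointing down, gripper open.
Joint ranges: [-3.03, 3.03], [-0.79, 2.21], [0.23, 2.52], [-1.04, 4.18], [0, 3.07], [-2.55, 2.55]. Speed limits (rad/s): [2.22, 2.22, 2.57, 3.14, 3.14, 3.14].

## Interface

Orientations are given as [roll, pitch, yaw] about the fixed x, y, z axes, in that order (R = Rz(yaw) Ry(pitch) Rx(roll)).
In Python, from cell import manip, camera, get_calibration gives the robot as it stands. The module is installed in compiled form; this text tells all that it offers.
- The arm moves only by the tool jog_arm, never from a script. Its argument "plan" is one flat list of numbers, 6 for each row, row after row: the shift along the world's x, y, z in m, then the turn, a rotation vector about the world's x, y, z in degrees. A call has 1 to 20 rows; each row is the pose to reach, as a shift and turn from the pose commanded when the call began; what a row does not reach only later rows make up. A row lasts 1/10 s, in which the tool goes at most 50 mm and 8.59 degrees, less where a joint would pass 70% of its speed; a pose out of reach is approached as far as the arm can. A call with a gripper value outside its range is refused whole. "claw" is the finger opening in m, from 0 to 0.094, set as the call begins (left out, the last holds). The fingers move at their own pace and stop on an object; "force" is the grip in N (left out, the last holds). Time passes only in rows, so rows that repeat a pose let the fingers close. It gives the time, the measured TCP pose, the force, the opening and the grip force at its end, in the units of the state.
- manip.read_state(): the state, without advancing time (a new reading comes with each control period).
- camera(name): name is "scene" or "top" or "wrist"; returns (picture, depth): 384x512x3 uint8, red, green, blue; 384x512 float32, mm along the optical axis (not along the pixel's ray), 0 where there is no reading.
- get_calibration(name): a dict with "fx", "fy", "cx", "cy" (pixels), "origin" and "attitude" of the camera in the world. Camera axes: x right, y down, z forward; pixel columns grow to the right and rows downward; lengths in mm; the calibration is good to about 2 mm. A picture is of the moment at which its call begins: read the wrist's pose just before it. get_calibration takes no time and is no camera call; for the wrist camera it gives the pose at the moment of the call.
- manip.sign_off(): hands the job in; it is judged then, once.
The state is a dict: "clock": time; "joints": joint angles; "qd": joint speeds; "effort": joint torques, N m; "eef_pos": TCP position; "eef_rot": TCP orientation; "wrist_force": force on the tool from outside, world axes, zero at the start; "moment": the same for the moment, N m; "finger_gap": finger opening in mm; "finger_force": force on a finger pad.
Only numpy, scipy, OpenCV 4.12 (cv2) and the standard library are available. Lean on these libraries where they do the work, as an engineer would, in place of code of your own. Each camera call takes 0.05 s, during which the arm holds its last target. There are 200 camera calls.

## Task

The lid of the clear dry chamber is stuck to its rubber seal. First push the vent plunger at the chamber's side fully down to its stop for a moment and let it come back up; then take the lid's knob, break the lid free of the seal and finish while still holding the lid still, about two centimetres open at its front edge. Never let the lid jump wide open (it must stay under five centimetres), and leave the flask, the stopwatch and the little bottle beside the chamber where they are.

Things in the scene. Friction and masses are not known exactly. Their poses are not given: they have to be found in the camera images.
- chamber: Clear dry chamber with white foot and rim, 188 x 214 mm, 105 mm high, fixed to the worktop. Origin: middle of its underside. Its x axis points from its front (knob side) to its hinge side, y to the vent valve's side, z up. The lid's upper face is 118 mm above the worktop. The lid's hinge line runs along the chamber's y axis at chamber x = +98 mm, 110 mm above the worktop
- lid (a joint): opening angle of the hinged lid in rad, 0 = shut, grows as the front edge rises; 0.1 rad opens the front edge by about 20 mm. The seal resists with a peak of about 14 N upward at the knob, reached when the front edge has given 2 to 4 mm, and lets go at about 6 mm; then only the lid's weight is left, 1.5 to 3 N at the knob, and a lid let go falls shut
- knob_grip (a point): point on the axis of the lid's black round knob at the height to grip: the knob's head is 30 mm in diameter and 25 mm high, on a 20 mm neck; its top is 13 mm above this point, the lid's upper face 25 mm below it. It lies 165 mm from the hinge line, on the middle of the lid's width. z is the knob's axis, up when shut
- lid_edge (a point): middle of the front lower edge of the lid, where the opening shows; 198 mm from the hinge line, 108 mm above the worktop when shut
- vent (a joint): travel of the vent plunger in m, 0 = up, 0.008 = pressed down to its stop; a spring pushes it up, about 1 N at first and 6 N at the stop
- vent_top (a point): centre of the flat top of the vent plunger's black round head, 30 mm in diameter and 12 mm thick, on the aluminium valve at the chamber's side; 134 mm above the worktop when up, it goes straight down when pressed. The lid's side edge is 35 mm away from its axis
- flask: bystander: conical glass flask, 56 mm wide, 120 mm high, on the side of the chamber away from the vent; origin under its middle
- stopwatch: bystander: flat bench stopwatch, 70 x 62 x 22 mm, beyond the vent valve; origin under its middle
- bottle: bystander: small brown bottle with a white cap, 36 mm wide, 101 mm high, beyond the vent valve towards the hinge side; origin under its middle

How it is judged (in metres and radians):
On the way, in this order (a step that is already met when the one before it is completed fails the run):
1. the vent plunger is pressed down to its stop (to within 1.5 mm) while the lid is shut (value of joint vent above 0.0065 m and value of joint lid below 0.02 rad), for 0.2 s.
2. the plunger is up again and the lid has been lifted free of its seal (front edge at least 12 mm open) by the fingers (value of joint vent below 0.003 m and value of joint lid above 0.06 rad and contact force between the fingers and lid above 0.5 N), for 0.2 s.
At the end, for the whole second after the job is handed in: The fingers still hold the lid still, its front edge 12 to 30 mm open (0.06 to 0.15 rad); the plunger is back up (within 3 mm); flask, stopwatch and bottle stand within 30 mm of where they were (all of step 2 and value of joint lid below 0.15 rad and velocity of joint lid between -0.08 and 0.08 rad/s and distance of each of flask, stopwatch, bottle from where it was at the start of the episode below 0.03 m); the arm keeps its last pose, push and grip.
It fails at once if the lid is open wider than 50 mm at its front edge (0.25 rad) (value of joint lid above 0.25 rad).
It fails at once if the flask, the stopwatch or the bottle is knocked over or pushed more than 30 mm (distance of any of flask, stopwatch, bottle from where it was at the start of the episode above 0.03 m or angle between any of flask, bottle's own z axis and vertical above 0.5 rad).
It also fails if it takes over 48 s, if anything falls off the work surface, if the arm or the gripper's body presses on something with over 40 N, if the wrist force passes 120 N, or if a joint passes its speed limit or range.

## Working session

There is one attempt and no reset: what is moved stays moved. The work goes in short steps, Python scripts to look and compute and a tool call to move; the robot and the scene stay as the last step left them, time stands still between calls to the robot, and variables do not carry over. Pictures are saved under pics/ and viewed, at most 10 in all, crops included, and the job is handed in when it is done.

Besides the shell and the picture viewer there is one more tool, called after "Request:" as name(argument=value, ...), one argument or row to a line, values as JSON. jog_arm: Moves the arm, as the interface text tells. Its arguments: {"type":"object","properties":{"plan":{"type":"array"},"claw":{"type":"number"},"force":{"type":"number"}},"required":["plan"]}

```bash
mkdir -p pics; cat > h.py <<'E'
import numpy as np, cv2
from cell import manip, camera, get_calibration
from scipy.spatial.transform import Rotation as R
def att(c):
    a=np.array(c["attitude"],float)
    return a if a.shape==(3,3) else R.from_euler('xyz',a).as_matrix()
def world(c,u,v,d):
    p=np.stack([(u-c["cx"])/c["fx"]*d,(v-c["cy"])/c["fy"]*d,d*np.ones_like(u,dtype=float)],-1)
    return p@att(c).T+np.array(c["origin"])
def cloud(c,dep):
    v,u=np.mgrid[:384,:512]; return world(c,u.astype(float),v.astype(float),dep)
def plane(c,u,v,z):
    r=world(c,np.array(float(u)),np.array(float(v)),1.0)-np.array(c["origin"]); o=np.array(c["origin"])
    return o+r*(z-o[2])/r[2]
E
python3 - <<'E'
from h import *
s=manip.read_state(); print(s)
ims=[]
for n in("scene","top"):
    c=get_calibration(n); print(n,c)
    p,d=camera(n); np.savez(f"{n}.npz",p=p,d=d)
    cv2.imwrite(f"pics/{n}0.png",cv2.resize(p[...,::-1],(768,576)))
E
```

```text
{'clock': 0.0, 'joints': array([ 1.27638896e+00,  3.00449822e-01,  1.52156614e+00, -1.01548038e-05,
        1.32067928e+00, -6.66054226e-02]), 'qd': array([ 0.00131291,  0.00028307, -0.00082772,  0.00051896, -0.00082682,
        0.00020114]), 'effort': array([ 1.42331362e-03, -5.31799257e+01, -3.52740383e+01,  7.08612869e-02,
        2.44483963e-02, -1.35642822e-04]), 'eef_pos': array([124.13842911, 535.52370248, 181.90432815]), 'eef_rot': array([-3.14049185e+00, -6.35704185e-05,  2.91379319e+00]), 'wrist_force': array([0.08431326, 0.2997548 , 0.21963349]), 'moment': array([-0.00953316,  0.04446269, -0.00694924]), 'finger_force': 0.0, 'finger_gap': 93.70994482700647}
scene {'fx': 400.2889487500136, 'fy': 400.2889487500136, 'cx': 259.56935157703424, 'cy': 187.07317908375967, 'origin': array([  -4.92911751, -755.49879571,  512.07838351]), 'attitude': array([-1.99722267e+00,  2.68663853e-04, -7.22736478e-01])}
top {'fx': 475.32847076660414, 'fy': 475.32847076660414, 'cx': 254.02025469601, 'cy': 199.2474995751581, 'origin': array([ 322.796529  , -121.11557246, 1271.52521465]), 'attitude': array([-2.94156231e+00,  2.32748203e-03, -1.49016853e+00])}
```

View pics/scene0.png

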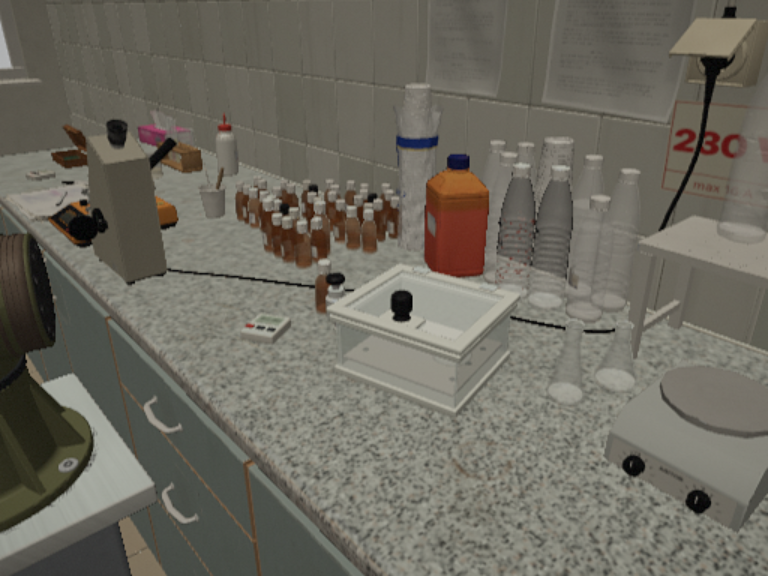

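View pics/top0.png

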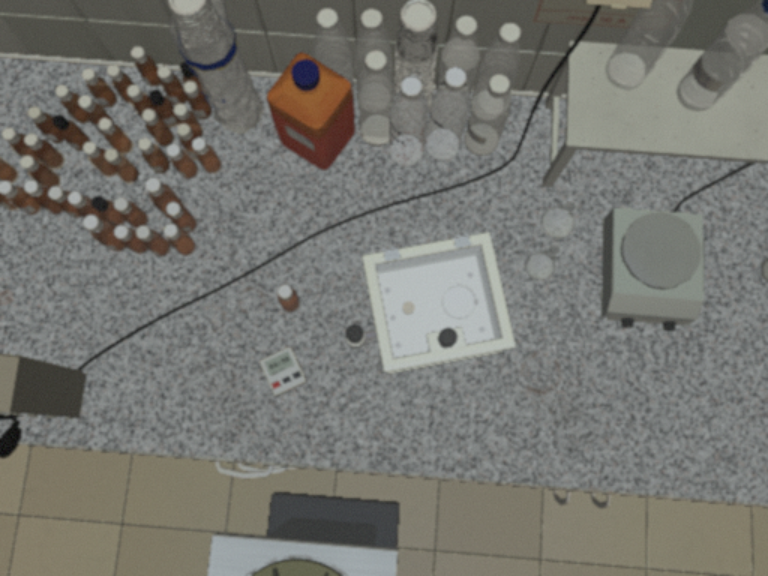

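The top view (768x576) shows the knob at (447,338), the vent head at (355,333), the stopwatch at (283,370) and the bottle at (288,298). The flask is to the right, near (540,265), and the hinge side faces the wall.

```bash
python3 - <<'E'
from h import *
def dark(n,near,zt):
    f=np.load(n+".npz"); c=get_calibration(n); g=f["p"].max(2)
    m=(g<60).astype(np.uint8); k,l,st,ce=cv2.connectedComponentsWithStats(m)
    i=1+np.argmin(np.linalg.norm(ce[1:]-near,axis=1)+1e3*(st[1:,4]<20))
    X=cloud(c,f["d"])[l==i]; 
    print(n,"cent",ce[i],"bbox",st[i],"plane",plane(c,*ce[i],zt).round(1),"zpct",np.percentile(X[:,2],[5,50,95]).round(1))
    t=X[X[:,2]>np.percentile(X[:,2],95)-4]; print("  top pts mean",t.mean(0).round(1),"mid",((t.min(0)+t.max(0))/2).round(1),len(t))
dark("top",(298,225),156-3); dark("top",(237,222),134)
dark("scene",(267,203),150); dark("scene",(223,188),134)
f=np.load("top.npz"); c=get_calibration("top"); X=cloud(c,f["d"])
# rim corners of lid (768 px) at z=118
P={}
for n,(u,v) in dict(hl=(363,256),hr=(489,235),fr=(514,346),fl=(387,370)).items():
    P[n]=plane(c,u/1.5,v/1.5,118); print(n,P[n].round(1), X[int(v/1.5),int(u/1.5),2].round(1))
ax=(P['hl']+P['hr']-P['fl']-P['fr'])/2; ay=(P['hl']+P['fl']-P['hr']-P['fr'])/2
print("sizes",np.linalg.norm(ax),np.linalg.norm(ay),"yaw",np.degrees(np.arctan2(ax[1],ax[0])),np.degrees(np.arctan2(-ay[0],ay[1])))
# white rim mask
m=(np.abs(X[...,2]-116)<8)&(f["p"].min(2)>150); m[:, :230]=0; m[:,360:]=0; m[:140]=0;m[260:]=0
q=X[m]; r=cv2.minAreaRect(q[:,:2].astype(np.float32)); print(r,len(q),np.median(q[:,2]))
for n,(u,v,z) in dict(watch=(283,370,22),bottle=(288,292,101),flask=(540,266,0)).items(): print(n,plane(c,u/1.5,v/1.5,z).round(0))
E
```

```text
top cent [417.70967742 214.35483871] bbox [415 212   7   6  31] plane [ 543.2 -492.2  153. ] zpct [33.6 37.2 41.7]
  top pts mean [ 566.8 -533.    39.9] mid [ 566.2 -533.2   40. ] 14
top cent [220.34890966 353.79127726] bbox [195 346  55  17 321] plane [186.2 -52.1 134. ] zpct [-716.6 -509.4 -365.4]
  top pts mean [ 108.2   -4.5 -357.5] mid [ 108.2  -24.8 -356.7] 20
scene cent [267.43265306 203.24489796] bbox [261 194  14  20 245] plane [ 482.1 -227.   150. ] zpct [121.3 144.5 156.1]
  top pts mean [ 474.9 -234.4  169.3] mid [ 251.8 -477.2  332.1] 74
scene cent [223.07865169 185.69662921] bbox [217 182  13   9  89] plane [487.6 -69.9 134. ] zpct [125.2 131.9 134.4]
  top pts mean [492.9 -63.4 133.1] mid [494.1 -63.8 132.5] 56
hl [626.1 -63.7 118. ] 113.9
hr [ 679.4 -271.7  118. ] 116.5
fr [ 495.  -321.7  118. ] 117.1
fl [ 439.4 -118.7  118. ] 116.5
sizes 192.86569520839276 212.58959502210837 yaw 15.806321711091632 14.828847986946306
((561.2005615234375, -192.74485778808594), (199.9495849609375, 218.3472442626953), 15.109594345092773) 6063 115.02439440032322
watch [434.  63.  22.]
bottle [558.  57. 101.]
flask [ 664. -383.    0.]
```

```bash
python3 - <<'E'
from h import *
f=np.load("top.npz"); c=get_calibration("top"); X=cloud(c,f["d"]); g=f["p"].max(2)
for n,(u,v),zt in(("knob",(298,225),150),("vent",(237,222),132)):
    m=np.zeros_like(g); w=13
    m[v-w:v+w,u-w:u+w]=g[v-w:v+w,u-w:u+w]<95
    k,l,st,ce=cv2.connectedComponentsWithStats(m); i=1+np.argmax(st[1:,4])
    q=X[l==i]; print(n,ce[i],st[i],plane(c,*ce[i],zt).round(1),np.percentile(q[:,2],[5,50,95]).round(1))
    t=q[abs(q[:,2]-(zt+4 if n=='knob' else 134))<5]; print(t.mean(0),(t.min(0)+t.max(0))/2,np.ptp(t,axis=0),len(t))
# geometry prediction
yaw=np.radians(15.1); ex=np.array([np.cos(yaw),np.sin(yaw)]); ey=np.array([-ex[1],ex[0]])
C=np.array([561.2,-192.7])   # rect centre of lid
print("knob pred",C+ex*(98-165), "vent pred line y", C+ey*(107+35), "front",-ex)
E
```

```text
knob [297.99056604 224.77358491] [293 219  11  12 106] [ 495.8 -209.6  150. ] [149.2 155.2 159.3]
[ 495.35009903 -209.48380507  155.00150438] [ 495.9949943  -209.29221297  154.02300392] [26.68756374 24.26720106  9.62322846] 95
vent [235.8245614  221.70175439] [230 216  12  12 114] [494.  -60.4 132. ] [ 66.7 133.  136.7]
[493.50261468 -61.0776972  133.35182948] [494.24163642 -60.74256165 133.5349622 ] [27.14898085 25.0457493   9.0462697 ] 102
knob pred [ 496.51333373 -210.15380208] vent pred line y [524.20835977 -55.60288642] front [-0.96547263 -0.26050451]
```

Top-view depth puts the knob axis at (496,-210) with its top at about 156. The vent is at (494,-61) with its top at about 134, and chamber yaw is about 15°. These match the given sizes. I'll go over the vent with the fingers closed.

Request:
jog_arm(
  plan=[0,0,0.03,0,0,-8,0.37,-0.597,0.05,0,0,-152,0.37,-0.597,0.05,0,0,-152,0.37,-0.597,0.05,0,0,-152,0.37,-0.597,0.05,0,0,-152,0.37,-0.597,0.05,0,0,-152,0.37,-0.597,0.05,0,0,-152,0.37,-0.597,0.05,0,0,-152,0.37,-0.597,0.05,0,0,-152,0.37,-0.597,0.05,0,0,-152,0.37,-0.597,0.05,0,0,-152,0.37,-0.597,0.05,0,0,-152,0.37,-0.597,0.05,0,0,-152,0.37,-0.597,0.05,0,0,-152,0.37,-0.597,0.05,0,0,-152,0.37,-0.597,0.05,0,0,-152,0.37,-0.597,0.05,0,0,-152,0.37,-0.597,0.05,0,0,-152,0.37,-0.597,0.05,0,0,-152,0.37,-0.597,0.05,0,0,-152],
  claw=0,
  force=20,
)

```text
clock: 2.1
eef_pos: [494.1, -61.1, 232.3]
eef_rot: [-3.141, 0.0, 0.264]
wrist_force: [0.5, -0.1, 0.1]
finger_gap: 0.3
finger_force: 0.0
```

```bash
python3 - <<'E'
from h import *
c=get_calibration("wrist"); p,d=camera("wrist"); print(c)
np.savez("w1.npz",p=p,d=d); X=cloud(c,d); g=p.max(2)
m=((g<70)&(abs(X[...,2]-142)<20)&(d>0)).astype(np.uint8)
k,l,st,ce=cv2.connectedComponentsWithStats(m)
for i in range(1,k):
    if st[i,4]>150:
        q=X[l==i]; print(ce[i].round(),st[i],np.median(q,0).round(1),q.min(0).round(),q.max(0).round())
cv2.imwrite("pics/w1.png",p[...,::-1])
E
```

```text
{'fx': 320.291828482185, 'fy': 320.291828482185, 'cx': 248.25467003477465, 'cy': 192.22235604191044, 'origin': array([564.71003903, -41.91459148, 434.19019746]), 'attitude': array([ 2.88747462e+00, -2.81935283e-04, -1.30652660e+00])}
[247. 184.] [233 169  30  31 717] [496.9 -59.6 133.3] [481. -74. 125.] [510. -45. 136.]
[398. 224.] [ 378  207   40   35 1031] [ 501.  -203.3  154.5] [ 485. -222.  122.] [ 513. -194.  158.]
```

View pics/w1.png

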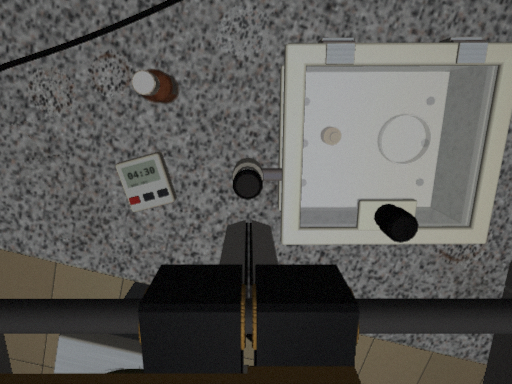

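The wrist view shows the vent head at pixel (247,184), giving world (495.5,-60), and the knob top at about (404,229). Both agree with the top view to within 2 mm. Next I'll press the vent.

Request:
jog_arm(
  plan=[0.001,0.001,-0.045,0,0,0,0.001,0.001,-0.08,0,0,0,0.001,0.001,-0.095,0,0,0,0.001,0.001,-0.1,0,0,0,0.001,0.001,-0.103,0,0,0,0.001,0.001,-0.105,0,0,0,0.001,0.001,-0.107,0,0,0,0.001,0.001,-0.107,0,0,0,0.001,0.001,-0.107,0,0,0,0.001,0.001,-0.107,0,0,0],
)

```text
clock: 3.15
eef_pos: [495.3, -60.2, 125.7]
eef_rot: [3.141, -0.0, 0.261]
wrist_force: [0.4, 0.6, 0.1]
finger_gap: 0.3
finger_force: 0.0
```

```bash
python3 - <<'E'
from h import *
print(manip.read_state()["wrist_force"],manip.read_state()["eef_pos"])
p,d=camera("scene"); q,e=camera("wrist")
a=cv2.resize(p[130:250,170:330,::-1],(480,360),interpolation=cv2.INTER_CUBIC); b=cv2.resize(q[100:300,150:417,::-1],(480,360))
cv2.imwrite("pics/s2.png",np.vstack([a,b])[:600] if 0 else np.hstack([cv2.resize(a,(400,300)),cv2.resize(b,(400,300))]))
E
```

```text
[0.35298095 0.58292403 0.1470768 ] [495.34302251 -60.24232932 125.74927006]
```

View pics/s2.png

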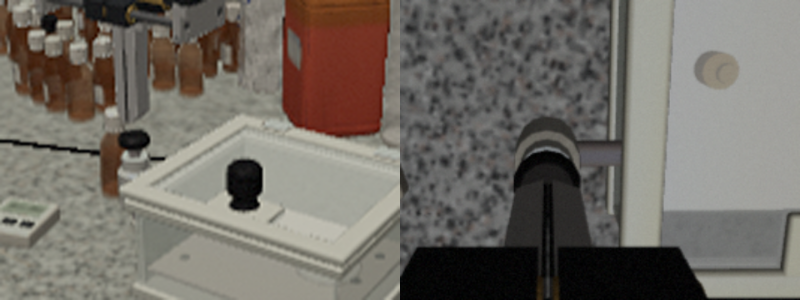

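The scene crop shows the fingertip at (133,122) still above the vent head at (134,135), with a visible gap and no contact force. I'll measure where the tip really is.

```bash
python3 - <<'E'
from h import *
for n in("scene","wrist"):
    c=get_calibration(n); p,d=camera(n); X=cloud(c,d)
    us=range(218,230) if n=="scene" else range(238,256,3)
    if n=="scene":
        for u in (221,223,225):
            for v in range(168,196,2): print(n,u,v,p[v,u],X[v,u].round(0))
    else:
        for u in (244,):
            for v in range(176,240,4): print(n,u,v,p[v,u],X[v,u].round(0))
E
```

```text
scene 221 168 [115 112 107] [487. -66. 177.]
scene 221 170 [114 111 106] [486. -67. 173.]
scene 221 172 [115 112 107] [486. -66. 167.]
scene 221 174 [106 103  98] [488. -64. 161.]
scene 221 176 [90 88 83] [485. -67. 158.]
scene 221 178 [89 85 80] [486. -65. 152.]
scene 221 180 [132 130 118] [684. 213.   0.]
scene 221 182 [72 71 65] [496. -50. 134.]
scene 221 184 [21 18 20] [490. -59. 134.]
scene 221 186 [41 40 38] [485. -66. 133.]
scene 221 188 [ 9 11 10] [483. -68. 129.]
scene 221 190 [83 82 78] [484. -66. 123.]
scene 221 192 [141 144 135] [  -5. -755.  512.]
scene 221 194 [152 154 145] [485. -63. 111.]
scene 223 168 [115 112 107] [490. -69. 177.]
scene 223 170 [115 112 107] [488. -72. 173.]
scene 223 172 [115 111 106] [488. -72. 169.]
scene 223 174 [115 112 107] [488. -70. 163.]
scene 223 176 [114 110 106] [488. -70. 158.]
scene 223 178 [94 93 86] [488. -71. 153.]
scene 223 180 [135 134 123] [691. 212.  -1.]
scene 223 182 [40 40 39] [500. -53. 134.]
scene 223 184 [21 19 20] [494. -61. 134.]
scene 223 186 [44 41 42] [488. -69. 133.]
scene 223 188 [11  9  9] [486. -72. 129.]
scene 22
[... 695 characters left out ...]
 147] [491. -72. 112.]
wrist 244 176 [76 77 75] [499. -54.  -0.]
wrist 244 180 [50 50 46] [510. -52.  70.]
wrist 244 184 [50 47 44] [511. -53.  85.]
wrist 244 188 [100 100  92] [510. -53.  96.]
wrist 244 192 [100  98  91] [508. -54.  99.]
wrist 244 196 [45 45 40] [507. -54. 106.]
wrist 244 200 [107 113 115] [505. -54. 111.]
wrist 244 204 [6 7 9] [509. -54. 132.]
wrist 244 208 [ 7  8 11] [507. -54. 134.]
wrist 244 212 [33 32 32] [504. -55. 133.]
wrist 244 216 [27 28 25] [502. -56. 134.]
wrist 244 220 [37 33 34] [504. -55. 148.]
wrist 244 224 [42 40 41] [504. -55. 156.]
wrist 244 228 [45 44 44] [504. -55. 162.]
wrist 244 232 [43 41 39] [504. -55. 167.]
wrist 244 236 [42 41 38] [504. -56. 173.]
```

The depth data puts the real fingertip at about z=150, roughly 24 mm above the reported TCP. I'll descend carefully while watching the force.

Request:
jog_arm(
  plan=[0,0,-0.005,0,0,0,0,0,-0.01,0,0,0,0,0,-0.014,0,0,0,0,0,-0.017,0,0,0,0,0,-0.017,0,0,0,0,0,-0.017,0,0,0],
)

```text
clock: 3.95
eef_pos: [495.1, -60.2, 108.5]
eef_rot: [-3.141, 0.0, 0.261]
wrist_force: [-1.8, -0.4, 2.8]
finger_gap: 0.3
finger_force: 1.3
```

Request:
jog_arm(
  plan=[0,0,-0.002,0,0,0,0,0,-0.004,0,0,0,0,0,-0.005,0,0,0,0,0,-0.005,0,0,0,0,0,-0.005,0,0,0],
)

```text
clock: 4.45
eef_pos: [495.3, -60.2, 103.6]
eef_rot: [3.141, -0.0, 0.261]
wrist_force: [-3.1, 0.6, 5.0]
finger_gap: 0.4
finger_force: 2.8
```

Request:
jog_arm(
  plan=[0,0,-0.001,0,0,0,0,0,-0.002,0,0,0,0,0,-0.003,0,0,0,0,0,-0.003,0,0,0,0,0,-0.003,0,0,0,0,0,-0.003,0,0,0],
)

```text
clock: 5.05
eef_pos: [495.6, -60.3, 102.7]
eef_rot: [3.141, -0.001, 0.261]
wrist_force: [-13.5, 2.0, 30.4]
finger_gap: 0.3
finger_force: 15.1
```

Hit the stop: position stuck at 102.7 with 30 N, so the true tip is TCP z plus about 23 mm when closed. Next: retract, open and go over the knob.

Request:
jog_arm(
  plan=[0,0,0.02,0,0,0,0,0,0.06,0,0,0,0,0,0.085,0,0,0,0.001,-0.05,0.085,0,0,0,0.001,-0.1,0.085,0,0,0,0.001,-0.149,0.085,0,0,0,0.001,-0.149,0.085,0,0,0,0.001,-0.149,0.085,0,0,0],
  claw=0.06,
)

```text
clock: 5.85
eef_pos: [496.0, -209.8, 184.9]
eef_rot: [-3.141, 0.0, 0.259]
wrist_force: [-0.1, 0.4, -0.2]
finger_gap: 58.8
finger_force: 0.0
```

```bash
python3 - <<'E'
from h import *
s=manip.read_state(); print(s["eef_pos"],s["finger_gap"],s["clock"])
p,d=camera("scene"); q,e=camera("wrist"); X=cloud(get_calibration("scene"),d)
np.savez("k.npz",p=p,d=d,q=q,e=e)
m=(np.hypot(X[...,0]-497,X[...,1]+209)<60)&(d>0)&(X[...,2]>118)
z=X[m]; print(np.histogram(z[:,2],bins=range(120,260,5)))
a=cv2.resize(p[110:260,190:390,::-1],(400,300),interpolation=cv2.INTER_CUBIC); b=cv2.resize(q[:,:,::-1],(400,300))
cv2.imwrite("pics/s3.png",np.hstack([a,b]))
# vent state
X2=cloud(get_calibration("wrist"),e); m=(np.hypot(X2[...,0]-495,X2[...,1]+60)<10); print("vent z",np.median(X2[m][:,2]))
E
```

```text
[ 495.95866501 -209.82943671  184.88370391] 58.756878636988134 5.85
(array([32, 10, 24, 30, 29, 34, 46, 44,  0,  0,  0,  0,  0,  0,  0,  0,  0,
        9, 27, 37, 48, 43, 44, 46, 50, 52, 43]), array([120, 125, 130, 135, 140, 145, 150, 155, 160, 165, 170, 175, 180,
       185, 190, 195, 200, 205, 210, 215, 220, 225, 230, 235, 240, 245,
       250, 255]))
vent z 133.67800598430185
```

View pics/s3.png

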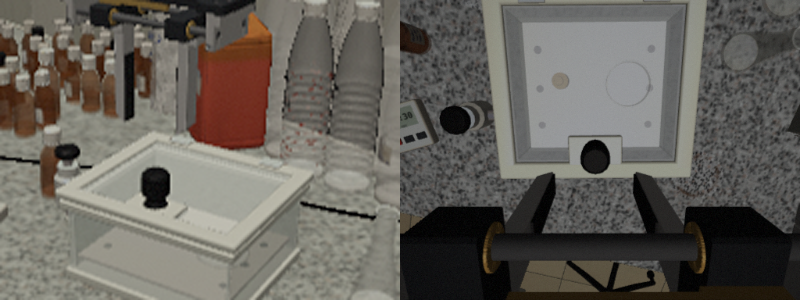

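The vent is back up at z=133.7. The fingers straddle the knob, centred on it in the wrist view, with their tips at z≈208. I'll descend to the grip height now.

Request:
jog_arm(
  plan=[0.0005,0.0005,-0.03,0,0,0,0.0005,0.0005,-0.055,0,0,0,0.0005,0.0005,-0.07,0,0,0,0.0005,0.0005,-0.077,0,0,0,0.0005,0.0005,-0.082,0,0,0,0.0005,0.0005,-0.082,0,0,0],
)

```text
clock: 6.55
eef_pos: [496.9, -208.3, 103.6]
eef_rot: [3.142, -0.0, 0.262]
wrist_force: [-0.0, 0.9, 0.2]
finger_gap: 60.4
finger_force: 0.0
```

Request:
jog_arm(
  plan=[0,0,0,0,0,0,0,0,0,0,0,0,0,0,0,0,0,0,0,0,0,0,0,0,0,0,0,0,0,0,0,0,0,0,0,0],
  claw=0.0,
  force=45,
)

```text
clock: 7.15
eef_pos: [497.0, -209.7, 103.7]
eef_rot: [3.14, -0.001, 0.261]
wrist_force: [1.6, -7.4, -2.3]
finger_gap: 29.0
finger_force: 45.0
```

The knob is gripped at a 29 mm gap and 45 N. I'll now lift along the hinge arc in small steps.

Request:
jog_arm(
  plan=[0,-0.0005,0.001,-0.09,0.33,0,0.0001,-0.0005,0.002,-0.18,0.66,0,0.0002,-0.0005,0.003,-0.27,1.0,0,0.0003,-0.0005,0.004,-0.36,1.33,0,0.0003,-0.0005,0.005,-0.45,1.66,0,0.0003,-0.0005,0.005,-0.45,1.66,0],
)

```text
clock: 7.75
eef_pos: [496.3, -209.7, 106.8]
eef_rot: [-3.141, 0.033, 0.261]
wrist_force: [1.5, -8.0, -11.6]
finger_gap: 28.8
finger_force: 45.0
```

Request:
jog_arm(
  plan=[0.0001,0,0.001,-0.09,0.33,0,0.0002,0,0.002,-0.18,0.66,0,0.0003,0,0.003,-0.27,1.0,0,0.0004,0,0.004,-0.36,1.33,0,0.0005,0,0.005,-0.45,1.66,0,0.0005,0,0.005,-0.45,1.66,0],
)

```text
clock: 8.35
eef_pos: [496.7, -209.7, 113.1]
eef_rot: [3.141, 0.062, 0.261]
wrist_force: [-4.7, -4.5, -1.3]
finger_gap: 29.2
finger_force: 45.0
```

The seal has let go: lift force is down to about 1 N at about 0.057 rad. Continuing to about 0.1 rad.

Request:
jog_arm(
  plan=[0,0,0.001,-0.09,0.33,0,0,0,0.002,-0.18,0.66,0,0,0,0.003,-0.27,1.0,0,0,0,0.004,-0.36,1.33,0,0,0,0.005,-0.45,1.66,0,0,0,0.006,-0.54,2.0,0,0,0,0.007,-0.63,2.33,0,0,0,0.007,-0.63,2.33,0,0,0,0.007,-0.63,2.33,0,0,0,0.007,-0.63,2.33,0,0,0,0.007,-0.63,2.33,0],
)

```text
clock: 9.45
eef_pos: [497.1, -209.6, 120.4]
eef_rot: [3.141, 0.103, 0.261]
wrist_force: [-2.6, -4.4, -1.3]
finger_gap: 29.0
finger_force: 45.0
```

```bash
python3 - <<'E'
from h import *
s=manip.read_state(); print(s["eef_pos"],s["eef_rot"],s["wrist_force"],s["qd"].round(4))
q,e=camera("wrist"); p,d=camera("scene"); X2=cloud(get_calibration("scene"),d); 
yaw=np.radians(15.1); ex=np.array([np.cos(yaw),np.sin(yaw)]); ey=np.array([-ex[1],ex[0]])
C=np.array([561.2,-192.7])
for n,D in(("scene",d),("wrist",e)):
    X=cloud(get_calibration(n),D); r=X[...,:2]-C; a=r@ex; b=r@ey
    print("vent",n,np.median(X[np.hypot(X[...,0]-495,X[...,1]+60)<8][:,2]))
    # lid rim: side strips near |b|~100 , z between 100 and 160
    m=(abs(abs(b)-98)<6)&(abs(a)<95)&(X[...,2]>112)&(X[...,2]<150)&(D>0)
    A,Z=a[m],X[...,2][m]; print(n,len(A),[(k,np.percentile(Z[abs(A-k)<10],80).round(1)) for k in(-85,-60,-30,0,30,60,85) if (abs(A-k)<10).sum()>5])
a=cv2.resize(p[110:290,190:430,::-1],(400,300),interpolation=cv2.INTER_CUBIC); b=cv2.resize(q[:,:,::-1],(400,300))
cv2.imwrite("pics/s4.png",np.hstack([a,b]))
E
```

```text
[ 497.08868852 -209.63029111  120.40825354] [3.14092547 0.10314808 0.26063221] [-2.59908366 -4.39095017 -1.33807592] [-0.0022 -0.0008  0.0007 -0.0002  0.0012  0.0003]
vent scene 114.79784290780253
scene 330 [(-85, np.float64(136.9)), (-60, np.float64(134.1)), (-30, np.float64(131.2)), (0, np.float64(128.4)), (30, np.float64(125.3)), (60, np.float64(122.4)), (85, np.float64(119.9))]
vent wrist 133.43410307060952
wrist 11417 [(-85, np.float64(136.9)), (-60, np.float64(134.5)), (-30, np.float64(131.5)), (0, np.float64(128.5)), (30, np.float64(125.5)), (60, np.float64(122.8))]
```

View pics/s4.png

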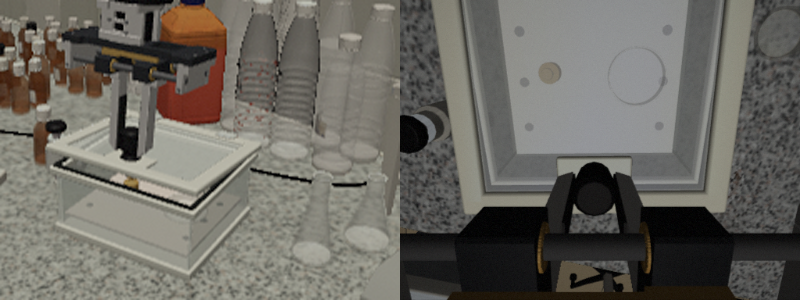

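The lid is open with a slope of 17/170, about 0.10 rad. The knob is between the fingers, the vent is up at 133.4, and the lid is still.

```bash
python3 -c "
from cell import manip
print(manip.sign_off())"
```

```text
the job is handed in; nothing more can be done
None
```

I pressed the vent plunger to its stop and it came back up; the lid is free of its seal and held still at about 0.10 rad, roughly 20 mm open at the front edge; I've handed the job in, with no verdict returned, and I didn't re-measure the flask, stopwatch and bottle at the end.

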